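# Load the reader's slide and hold it in its notch

### The job

Stack the two closed dark grey cassettes squarely on the black rubber pad of the loading slide, lined up with the pad: the thick one first, the thin one on top of it, and let go of them. Then take the slide's upright black handle and move the carriage along its rails, towards the reading head, until you feel the detent ball drop into its notch. Finish while still gripping the handle with the ball sitting in the notch and the stack still square on the pad; leave the cup, the beaker and the sample jar alone.

Things in the scene. Friction and masses are not known exactly. Their poses are not given: they have to be found in the camera images.
- thick_mid (a point): centre of the thick cassette, a closed dark grey plastic box with a seam under its lid, 84 x 56 x 40 mm (x, y, z), 110 to 220 g, lying flat on the bench to the right of the slide. The point is half-way up, 20 mm above its underside; z is up, x runs along the 84 mm side. Either way round is right.
- thin_mid (a point): centre of the thin cassette, like the thick one but 84 x 56 x 28 mm (x, y, z), 75 to 155 g. The point is half-way up, 14 mm above its underside.
- pad (a point): centre of the top of the black rubber pad on the sliding carriage, 32 mm above the bench; as large as a cassette (84 mm along x, 56 mm along y), flat, no rim. y points along the rails the way the carriage is to slide, x away from the handle, z up. The grey carriage plate, its top 4 mm below, reaches 48 mm from here each way along y, 46 mm to +x, 90 mm to -x.
- handle: upright handle on the carriage, 75 mm from the pad's centre on its -x side; origin at its foot, 28 mm above the bench. A thin steel stem carries a black plastic grip of 16 x 16 mm section, 70 to 120 mm above the bench, its sides parallel to the pad's x and y. Axes as the pad's.
- handle_grip (a point): middle of the black grip of the handle, 95 mm above the bench (25 mm below its top). Axes as the pad's.
- carriage (a joint): travel of the carriage along the pad's +y, in m; starts between 0 and 0.03, end stop at 0.170. The notch lies somewhere between 0.098 and 0.132, different each time: feel for it. The carriage runs with 3 to 4 N of drag; the notch pulls it in, then takes 12 to 16 N to leave. It stays where it is left.
- ball (a joint): spring-loaded 16 mm steel detent ball on the carriage's side away from the handle, pressed against a steel strip beside the rails; how far it stands out, in m: about 0.0005 on the strip, 0.0028 when seated in the notch (a 13 mm gap in the strip). It stays seated within about 2 mm of the notch's middle.
- rail: base plate of the slide, fixed, 8 mm thick; origin on the bench, mid-way between the rails, axes as the pad's. Reaches 110 mm to -x, 140 mm to +x, 135 mm to -y, 185 mm to +y; end blocks 32 mm high. Detent strip 36 mm high at x = 60 to 78 mm. White reading head on a post at x 126, y 55 mm, 116 mm high. With the carriage at 0 the pad's centre is at y = -60 mm.
- cup: bystander: black plastic cup, 72 mm across, 80 mm high; origin under its centre
- beaker: bystander: blue plastic beaker, 68 mm across, 85 mm high; origin under its centre
- sample: bystander: closed glass sample jar, 48 mm across, 80 mm high; origin under its centre
Not all that is in view belongs to the job. Leave any pink look-alike of the part that bears thick_mid alone.

How it is judged (in metres and radians):
On the way, in this order (a step that is already met when the one before it is completed fails the run):
1. the thick cassette lies squarely on the pad, let go (x of thick_mid in the frame of pad between -0.008 and 0.008 m and y of thick_mid in the frame of pad between -0.008 and 0.008 m and z of thick_mid in the frame of pad between 0.016 and 0.024 m and angle between the x axis of thick_mid and the x axis of pad, either way round below 0.12 rad and angle between thick_mid's own z axis and vertical below 0.06 rad and contact force between the fingers and anything else below 0.2 N), for 0.2 s.
2. the thin cassette lies squarely on the thick one, let go, the thick one still square on the pad (all of step 1 and x of thin_mid in the frame of thick_mid between -0.008 and 0.008 m and y of thin_mid in the frame of thick_mid between -0.008 and 0.008 m and z of thin_mid in the frame of thick_mid between 0.03 and 0.038 m and angle between the x axis of thin_mid and the x axis of thick_mid, either way round below 0.12 rad and angle between thin_mid's own z axis and vertical below 0.06 rad), for 0.2 s.
3. the carriage, moved by its handle, stands with the detent ball in the notch (x of thick_mid in the frame of pad between -0.008 and 0.008 m and y of thick_mid in the frame of pad between -0.008 and 0.008 m and z of thick_mid in the frame of pad between 0.016 and 0.024 m and angle between the x axis of thick_mid and the x axis of pad, either way round below 0.12 rad and angle between each of thick_mid, thin_mid's own z axis and vertical below 0.06 rad and x of thin_mid in the frame of thick_mid between -0.008 and 0.008 m and y of thin_mid in the frame of thick_mid between -0.008 and 0.008 m and z of thin_mid in the frame of thick_mid between 0.03 and 0.038 m and angle between the x axis of thin_mid and the x axis of thick_mid, either way round below 0.12 rad and value of joint ball above 0.002 m and value of joint carriage between 0.09 and 0.14 m and velocity of joint carriage between -0.01 and 0.01 m/s and contact force between the fingers and handle above 2 N), for 0.2 s.
At the end, for the whole second after the job is handed in: The fingers grip the handle (more than 2 N), the detent ball sits in the notch (standing out more than 2 mm) with the carriage at rest at the notch, and the column stands square on the pad: thick cassette within 8 mm and 0.12 rad of the pad, thin within 8 mm and 0.12 rad of the thick, both flat (all of step 3); the arm keeps its last pose, push and grip.
It fails at once if the cup is shoved or knocked over (distance of cup from where it was at the start of the episode above 0.03 m or angle between cup's own z axis and vertical above 0.35 rad).
It fails at once if the beaker is shoved or knocked over (distance of beaker from where it was at the start of the episode above 0.03 m or angle between beaker's own z axis and vertical above 0.35 rad).
It fails at once if the sample jar is shoved or knocked over (distance of sample from where it was at the start of the episode above 0.03 m or angle between sample's own z axis and vertical above 0.35 rad).
It also fails if it takes over 72 s, if anything falls off the work surface, if the arm or the gripper's body presses on something with over 40 N, if the wrist force passes 120 N, or if a joint passes its speed limit or range.

### The arm

A 7-joint arm with a two-finger parallel gripper is mounted at the origin on the work surface. World frame = base frame: x ahead of the robot, y to its left, z up, the work surface at z = 0. Lengths are in m, angles in degrees, forces in N, time in s.
With the tool pointing down it reaches from about 0.425 to 0.875 m from the base axis. Payload 4.7 kg.
Tool frame: the origin (TCP) lies midway between the tips of the shut fingers; the grasp point (between the pads) lies 19 mm behind it; z points along the fingers, x is the direction in which the jaws open and shut, and the axes are right-handed (so a half turn about z gives the same grasp; the last joint's range is limited). The gripper opens to 87 mm and grips with 3 to 60 N. Pads are 19 mm wide; open, the fingers measure 117 mm over their backs; the gripper's body (75 mm by 190 mm) begins 51 mm behind the grasp point.
Start: joints at [64.865, 18.392, -4.016, 83.108, 1.295, 78.541, -3.26], TCP at [0.284, -0.585, 0.223] pointing down, gripper open.
Joint ranges: [-163.93, 163.93], [-17.29, 119.83], [-79.2, 71.16], [3.27, 140.29], [-89.18, 269.18], [5.43, 117.66], [-154.24, 154.24]. Speed limits (degrees/s): [147.25, 147.25, 180, 180, 180, 180, 180].

### API

Orientations are given as [roll, pitch, yaw] about the fixed x, y, z axes, in that order (R = Rz(yaw) Ry(pitch) Rx(roll)).
In Python, from cell import telemetry, optics, env gives the robot as it stands.
- The arm moves only by the tool arm_command, never from a script. Its arguments are lists of equal length, an entry for each row: "translation": the shift along the tool's x, y, z in cm, a list of three; "twist": the turn about the tool's z in degrees. In form: {"translation": [[x, y, z], ...], "twist": [twist, ...]}. A call has 1 to 10 rows; each row shifts and turns the pose as measured when the row begins, along the tool's axes as they then stand; what a row does not reach is not made up. A row lasts 1/8 s, in which the tool goes at most 62.5 mm and 10.7 degrees, less where a joint would pass 70% of its speed; a pose out of reach is approached as far as the arm can. A call is refused whole if a number of a shift passes 6.25 or a number of a turn 10.7, either way. A call with a gripper value outside its range is refused whole. "grip" is the opening in per cent of the stroke, from 0 (shut) to 100 (fully open), set as the call begins (left out, the last holds). The fingers move at their own pace and stop on an object; "force" is the grip in N (left out, the last holds). Time passes only in rows, so rows that do not move let the fingers close. It gives the time, the measured TCP pose, the force and the opening at its end, in the units of the state.
- telemetry.get_obs(): the state, without advancing time (a new reading comes with each control period).
- optics.read_camera(name): name is "scene" or "top"; returns a dict with "img" (420x560x3 uint8, blue, green, red), "fx", "fy", "cx", "cy" (pixels), "extrinsics" (4x4, takes a point from camera to world coordinates). Camera axes: x right, y up, looking along -z (the intrinsics and any distortion apply to the point x, -y, -z); pixel columns grow to the right and rows downward; lengths in m; the calibration is good to about 2 mm. A picture is of the moment at which its call begins. There is no depth.
- env.sign_off(): hands the job in, once; it reports no verdict.
The state is a dict: "time_s": time; "qpos": joint angles; "joint_velocities": joint speeds; "effort": joint torques, N m; "tool_pos": TCP position; "tool_rot": TCP orientation; "force": force on the tool from outside, world axes, zero at the start; "wrist_torque": the same for the moment, N m; "grip_width": finger opening in m.
Only numpy, scipy, OpenCV 4.12 (cv2) and the standard library are available. Lean on these libraries where they do the work, as an engineer would, in place of code of your own. Each camera call takes 0.05 s, during which the arm holds its last target. There are 200 camera calls.

## Working session

There is one attempt and no reset: what is moved stays moved. The work goes in short steps, Python scripts to look and compute and a tool call to move; the robot and the scene stay as the last step left them, time stands still between calls to the robot, and variables do not carry over. Pictures are saved under pics/ and viewed, about 8 in all and at most 12, crops included, and the job is handed in when it is done.

Besides the shell and the picture viewer there is one more tool, called after "Emit:" in YAML: its name, and indented under it one key for each argument. arm_command: Moves the arm, as the interface text tells. Its arguments: {"type":"object","properties":{"translation":{"type":"array","items":{"type":"array","items":{"type":"number"}}},"twist":{"type":"array","items":{"type":"number"}},"grip":{"type":"number"},"force":{"type":"number"}},"required":["translation","twist"]}

```bash
mkdir -p pics; ls
python3 - <<'E'
from cell import telemetry, optics, env
import cv2,pickle
print(telemetry.get_obs())
for n in("scene","top"):
    c=optics.read_camera(n); cv2.imwrite(f"pics/{n}0.png",c["img"]); pickle.dump(c,open(f"{n}0.pkl","wb"))
    print(n,c["fx"],c["fy"],c["cx"],c["cy"],c["extrinsics"],[k for k in c])
E
```

```text
pics
{'time_s': 0.0, 'qpos': array([64.86516143, 18.43935232, -4.01627689, 83.17505486,  1.29527806,
       78.54142538, -3.26152609]), 'joint_velocities': array([ 0.00049762,  0.07990887,  0.0750811 ,  0.03827644,  0.03605098,
       -0.00178713, -0.08623334]), 'effort': array([-1.63025234e-04, -4.91294861e+01, -4.04138686e-01, -3.12529492e+01,
       -6.39822450e-02,  4.37844114e-02,  1.39444119e-04]), 'tool_pos': array([ 0.28407136, -0.58401672,  0.22145697]), 'tool_rot': array([ 1.79994157e+02,  1.10568702e-01, -6.40561772e+01]), 'force': array([-0.30594847,  0.14550624,  0.17157496]), 'wrist_torque': array([ 0.04278213, -0.05565061,  0.02628738]), 'grip_width': 0.08741313664719251}
scene 399.5880024566192 399.5880024566192 281.6220072967183 207.19433754338021 [[ 0.02552078 -0.82042135  0.57118954  1.20250199]
 [ 0.99963914  0.01615257 -0.02146339 -0.01920839]
 [ 0.00838284  0.57153119  0.82053753  1.00694267]
 [ 0.          0.          0.          1.        ]] ['img', 'fx', 'fy', 'cx', 'cy', 'extrinsics']
top 386.5613016833074 386.5613016833074 280.36866444581824 209.40835718383232 [[-2.28822316e-02  9.92615236e-01 -1.19127650e-01  4.11683584e-01]
 [-9.99737869e-01 -2.28112381e-02  1.95967049e-03 -4.57710854e-03]
 [-7.72250415e-04  1.19141265e-01  9.92877013e-01  1.33289027e+00]
 [ 0.00000000e+00  0.00000000e+00  0.00000000e+00  1.00000000e+00]] ['img', 'fx', 'fy', 'cx', 'cy', 'extrinsics']
```

View pics/top0.png

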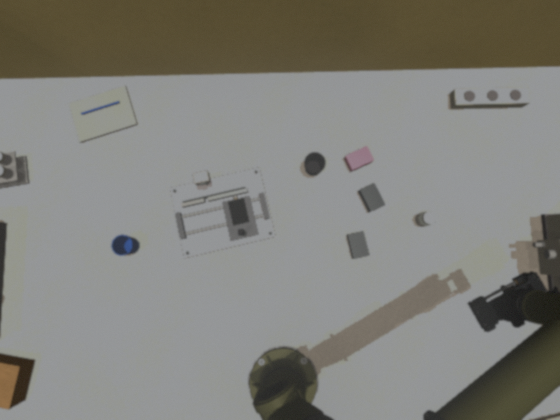

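View pics/scene0.png

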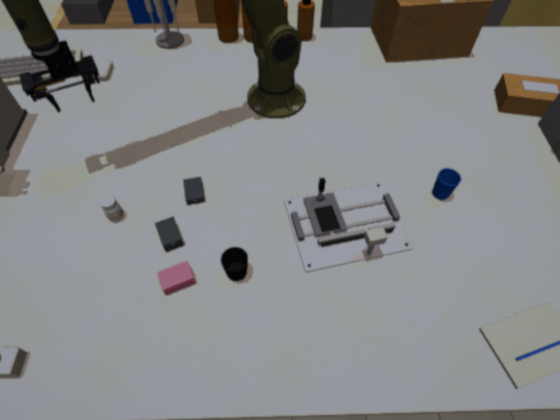

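Top view: slide at (222,212), with the carriage at its right end (pad about (238,211), handle (241,232)). The candidates are grey boxes at (372,197) and (358,245), plus a pink look-alike at (359,158) that I will ignore. I'll use crops to tell thick from thin.

Run:
```python
import cv2,numpy as np
t=cv2.imread("pics/top0.png");s=cv2.imread("pics/scene0.png")
def cr(i,x,y,w,h,k):
    return cv2.resize(i[y:y+h,x:x+w],None,fx=k,fy=k,interpolation=cv2.INTER_CUBIC)
def g(i): return (255*(i/255.)**.6).astype(np.uint8)
a=cr(t,330,170,70,100,5.6)[:560,:390]; b=cr(s,145,165,70,100,5.6)[:560,:390]
cv2.imwrite("pics/c1.png",g(np.hstack([a,b])))   # left: top (330,170)/5.6 ; right scene (145,165)
cv2.imwrite("pics/c2.png",g(cr(t,165,160,115,105,5.6)[:590,:644]))
```

```text
(no output)
```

View pics/c1.png

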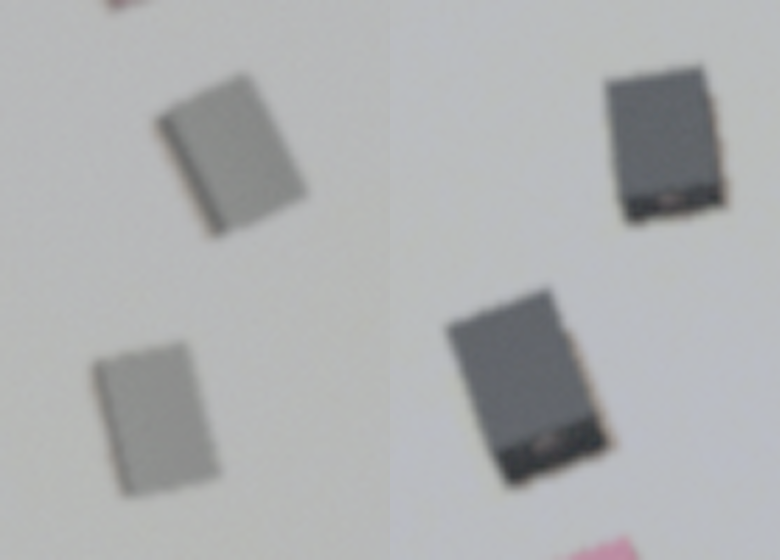

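View pics/c2.png

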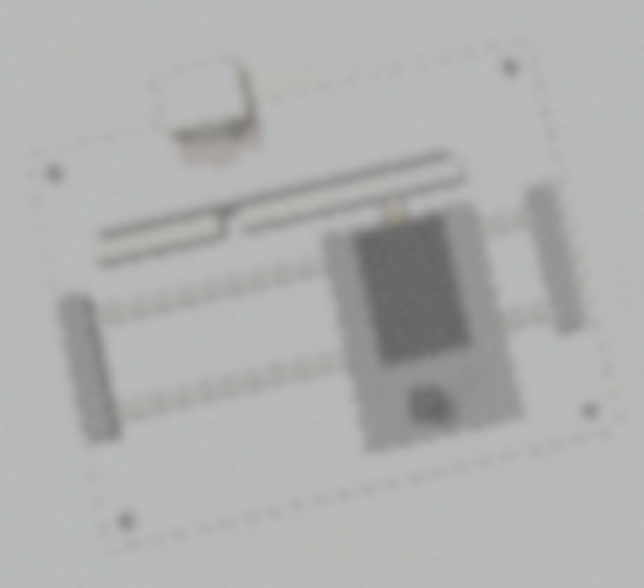

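The upper box in the top view, (372,197), is the thick one: it has the taller dark side and larger face, and it shows at (170,233) in the scene view. The one at (358,245) is thin. The notch gap shows in the crop at (230,222). Next I'll fit box models to both images.

```bash
cat > fit.py <<'E'
import cv2,numpy as np,pickle
from scipy.optimize import minimize
K=4
def proj(c,P):
    E=c["extrinsics"];q=(np.asarray(P)-E[:3,3])@E[:3,:3]
    return np.c_[c["cx"]+c["fx"]*q[:,0]/-q[:,2], c["cy"]-c["fy"]*q[:,1]/-q[:,2]]
def unproj(c,u,v,z):
    E=c["extrinsics"];d=E[:3,:3]@np.array([(u-c["cx"])/c["fx"],-(v-c["cy"])/c["fy"],-1]);o=E[:3,3]
    return o+d*(z-o[2])/d[2]
def box(x,y,a,z0,z1,L=.084,W=.056):
    R=np.array([[np.cos(a),-np.sin(a)],[np.sin(a),np.cos(a)]])
    B=np.array([[sx*L/2,sy*W/2] for sx,sy in((1,1),(1,-1),(-1,-1),(-1,1))])@R.T+[x,y]
    return np.vstack([np.c_[B,np.full(4,z)] for z in(z0,z1)])
def cost(p,c,win,z0,z1,thr,L=.084,W=.056):
    # soft silhouette: supersampled hull vs darkness
    x,y,w,h=win; q=proj(c,box(*p,z0,z1,L,W))-[x,y]
    m=np.zeros((h*8,w*8),np.uint8)
    hull=cv2.convexHull(((q+.5)*8*16-8).astype(np.float32))
    cv2.fillConvexPoly(m,np.round(hull).astype(np.int32),255,shift=4)
    m=cv2.GaussianBlur(cv2.resize(m,(w,h),interpolation=cv2.INTER_AREA).astype(float)/255,(0,0),.6)
    g=c["img"][y:y+h,x:x+w].astype(float).mean(2); lo,hi=thr
    return np.sum((m-np.clip((hi-g)/(hi-lo),0,1))**2)
def fit(cams,wins,p0,z0,z1,thrs,L=.084,W=.056):
    f=lambda p:sum(cost((p[0]/100,p[1]/100,p[2]/10),c,w,z0,z1,t,L,W) for c,w,t in zip(cams,wins,thrs))
    best=None
    x0=np.array([p0[0]*100,p0[1]*100,p0[2]*10])
    for k in range(2):
        s=np.vstack([x0]+[x0+np.eye(3)[i]*(1.,1.,1.5)[i] for i in range(3)])
        r=minimize(f,s[0],method="Nelder-Mead",options=dict(initial_simplex=s,xatol=.005,fatol=.002)); x0=r.x
    return (r.x[0]/100,r.x[1]/100,np.degrees(r.x[2]/10)),r.fun
E
python3 - <<'E'
from fit import *
T=pickle.load(open("top0.pkl","rb"));S=pickle.load(open("scene0.pkl","rb"))
for n,u,v,wt,ws in(("A",372,197,(352,178,38,38),(150,212,42,42)),("B",358,245,(342,226,34,38),(177,172,34,36))):
    p=unproj(T,u,v,.03)
    for h in(.028,.040):
        th=[]
        for c,w in((T,wt),(S,ws)):
            g=c["img"][w[1]:w[1]+w[3],w[0]:w[0]+w[2]].astype(float).mean(2);th.append((np.percentile(g,20),np.percentile(g,80)))
        for nm,idx in(("both",(0,1)),("top",(0,)),("scene",(1,))):
            r=fit([(T,S)[i] for i in idx],[(wt,ws)[i] for i in idx],(p[0],p[1],.3),0,h,[th[i] for i in idx])
            print(n,h,nm,np.round(r[0],4),round(r[1],2))
for c,u,v in((T,238,211),(S,327,218)): print("pad",unproj(c,u,v,.032))
for u,v in((241,232),): print("handle",unproj(T,u,v,.12))
f=lambda a,b:((a+.5)/5.6-.5+165,(b+.5)/5.6-.5+160)
# top crop features
for nm,uv,z in(("padTL",(355,232),.032),("padTR",(441,219),.032),("padBR",(469,345),.032),("padBL",(383,362),.032),("handletop",(432,406),.12),("notch",(232,215),.036),("ball",(397,210),.02),("rTL",(35,150),.008),("rTR",(530,38),.008),("rBR",(615,432),.008),("rBL",(108,552),.008)):
    print(nm,np.round(unproj(T,*f(*uv),z),4))
print("cup",unproj(T,316,161,.08),"beaker",unproj(T,121,245,.085),"jar",unproj(T,421,218,.08))
E
```

```text
A 0.028 both [ 0.6015 -0.3187 24.6229] 41.11
A 0.028 top [ 0.6038 -0.3186 24.1939] 12.82
A 0.028 scene [ 0.5991 -0.3193 24.3167] 18.47
A 0.04 both [ 0.6026 -0.3173 24.5143] 6.86
A 0.04 top [ 0.6027 -0.317  23.8526] 2.97
A 0.04 scene [ 0.6025 -0.3175 24.7209] 3.5
B 0.028 both [ 0.4431 -0.2646 11.6517] 7.34
B 0.028 top [ 0.4437 -0.2645 11.3371] 3.79
B 0.028 scene [ 0.4423 -0.2648 11.8565] 2.84
B 0.04 both [ 0.4441 -0.2634 11.9144] 34.26
B 0.04 top [ 0.4435 -0.263  11.4475] 2.13
B 0.04 scene [ 0.4463 -0.2634 12.1728] 29.64
pad [0.56563552 0.13648871 0.032     ]
pad [0.56490261 0.13788111 0.032     ]
handle [0.48865627 0.11818462 0.12      ]
padTL [0.6006 0.1702 0.032 ]
padTR [0.6073 0.1179 0.032 ]
padBR [0.5302 0.1019 0.032 ]
padBL [0.5211 0.1539 0.032 ]
handletop [0.4883 0.1159 0.12  ]
notch [0.6121 0.2441 0.036 ]
ball [0.6153 0.146  0.02  ]
rTL [0.6601 0.3718 0.008 ]
rTR [0.724  0.0633 0.008 ]
rBR [0.4769 0.0154 0.008 ]
rBL [0.4112 0.3247 0.008 ]
cup [ 0.72082574 -0.12879571  0.08      ] beaker [0.45790317 0.50812562 0.085     ] jar [ 0.52333507 -0.46400709  0.08      ]
```

Both fits agree: A is 40 mm high (thick) and B is 28 mm (thin). A fit of the pad and a move helper come next.

```bash
cat > go.py <<'E'
import sys,numpy as np
from cell import telemetry
o=telemetry.get_obs();p=o["tool_pos"];rot=o["tool_rot"];y=np.radians(rot[2])
x,yy,z,yaw=map(float,sys.argv[1:5]);d=np.array([x,yy,z])-p
tx=d[0]*np.cos(y)+d[1]*np.sin(y);ty=d[0]*np.sin(y)-d[1]*np.cos(y)
print("t",o["time_s"],"pos",p.round(4),rot.round(2),"F",o["force"].round(1),"w",round(o["grip_width"],4))
print("total cm",np.round([100*tx,100*ty,-100*d[2]],2),"twist",round(rot[2]-yaw,2))
E
python3 - <<'E'
from fit import *
T=pickle.load(open("top0.pkl","rb"));S=pickle.load(open("scene0.pkl","rb"))
# pad: top only windows inside the carriage plate, and scene
for c,uv,nm in((T,(226,197,25,31),"top"),(S,(311,202,33,34),"scene")):
    x,y,w,h=uv;g=c["img"][y:y+h,x:x+w].astype(float).mean(2);print(nm,np.percentile(g,[2,10,25,40,55,70,90]))
    lo=np.percentile(g,15);
    for hi in(np.percentile(g,55),np.percentile(g,70)):
        r=fit([c],[uv],(.565,.1365,.2),.028,.032,[(lo,hi)]);print(hi,np.round(r[0],4),r[1])
E
python3 go.py .6026 -.3173 .15 -65.5
```

```text
top [ 56.          57.33333333  58.33333333  62.66666667  86.33333333
 100.93333333 105.66666667]
86.33333333333333 [ 0.5646  0.1363 12.0655] 18.665644576521515
100.93333333333332 [ 0.5644  0.1364 12.2706] 3.987065628551168
scene [ 20.          21.33333333  23.33333333  50.8         79.
  86.66666667 113.3       ]
79.0 [ 0.5638  0.1373 11.7212] 7.094860489700347
86.66666666666667 [ 0.5638  0.1371 11.8934] 6.718249720671757
t 0.1 pos [ 0.2841 -0.5841  0.2216] [ 1.800e+02  1.000e-01 -6.406e+01] F [-0.3 -0.4 -0.4] w 0.0867
total cm [-10.06 -40.31   7.16] twist 1.44
```

Emit:
arm_command:
  translation:
    - [-1,-3,0]
    - [-1,-5,0]
    - [-1.2,-5,0]
    - [-1.3,-5,0]
    - [-1.3,-5,0.5]
    - [-1.3,-5,1]
    - [-1.2,-5,1.5]
    - [-1,-4.5,1.5]
    - [-0.5,-2.5,1.5]
    - [0,0,0]
  twist: [0,0.5,0.5,0.5,0,0,0,0,0,0]
  grip: 100
  force: 25

```text
time_s: 1.35
tool_pos: [0.6117, -0.3189, 0.1527]
tool_rot: [179.7, 0.6, -65.9]
force: [-0.1, -0.7, 0.0]
grip_width: 0.0869
```

```bash
python3 go.py .6026 -.3173 .008 -65.5
```

```text
t 1.35 pos [ 0.6117 -0.3189  0.1527] [179.73   0.59 -65.87] F [-0.1 -0.7  0. ] w 0.0869
total cm [-0.52  0.76 14.47] twist -0.37
```

Emit:
arm_command:
  translation:
    - [-0.5,0.8,1]
    - [0,0,3]
    - [0,0,3]
    - [0,0,2]
    - [0,0,1]
    - [0,0,0]
  twist: [-0.4,0,0,0,0,0]

```text
time_s: 2.1
tool_pos: [0.5968, -0.3263, 0.0536]
tool_rot: [179.6, 0.2, -66.0]
force: [0.5, 0.0, 0.1]
grip_width: 0.0871
```

```bash
python3 go.py .6026 -.3173 .008 -65.5
```

```text
t 2.1 pos [ 0.5968 -0.3263  0.0536] [179.58   0.23 -65.96] F [0.5 0.  0.1] w 0.0871
total cm [-0.59 -0.9   4.56] twist -0.46
```

Emit:
arm_command:
  translation:
    - [-0.6,-0.9,0]
    - [0,0,0]
    - [0,0,0]
  twist: [-0.5,0,0]

```text
time_s: 2.48
tool_pos: [0.605, -0.3168, 0.0565]
tool_rot: [179.8, 0.0, -65.4]
force: [-0.3, -0.1, 0.6]
grip_width: 0.0871
```

```bash
python3 go.py .6026 -.3173 .008 -65.5
```

```text
t 2.475 pos [ 0.605  -0.3168  0.0565] [ 1.7976e+02  4.0000e-02 -6.5390e+01] F [-0.3 -0.1  0.6] w 0.0871
total cm [-0.05  0.24  4.85] twist 0.11
```

Within tolerance. A quick picture before descending.

Run:
```python
from cell import optics
import cv2,numpy as np
s=optics.read_camera("scene")["img"][150:290,90:250];t=optics.read_camera("top")["img"][140:280,300:460]
i=np.hstack([cv2.resize(a,None,fx=2.4,fy=2.4,interpolation=2) for a in(t,s)])
cv2.imwrite("pics/p5.png",(255*(i/255.)**.6).astype(np.uint8))
```

```text
(no output)
```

View pics/p5.png

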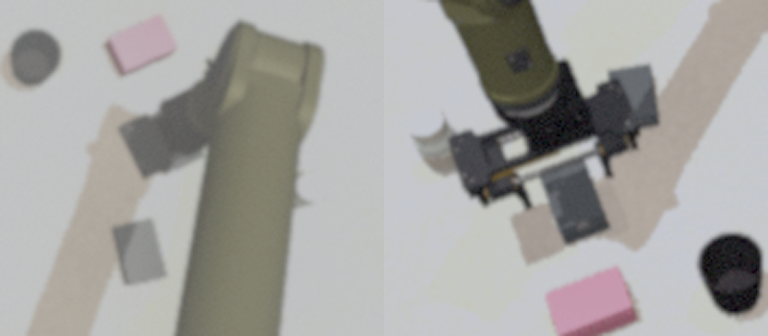

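The fingers straddle the thick cassette (scene crop: tips at (525,200) and (607,170), box between). The jar is well clear to the side. Descending and gripping.

Emit:
arm_command:
  translation:
    - [0,0.2,1.5]
    - [0,0,1.5]
    - [0,0,1]
    - [0,0,0.4]
    - [0,0,0]
  twist: [0,0,0,0,0]

```text
time_s: 3.2
tool_pos: [0.6014, -0.3174, 0.0076]
tool_rot: [179.6, 0.2, -65.4]
force: [-0.4, -0.0, 0.5]
grip_width: 0.0866
```

```bash
python3 go.py .6026 -.3173 .008 -65.5
```

```text
t 3.2 pos [ 0.6014 -0.3174  0.0076] [179.65   0.18 -65.42] F [-0.4 -0.   0.5] w 0.0866
total cm [ 0.04 -0.12 -0.04] twist 0.08
```

Emit:
arm_command:
  translation:
    - [0,0,0]
    - [0,0,0]
    - [0,0,0]
    - [0,0,0]
    - [0,0,0]
    - [0,0,0]
  twist: [0,0,0,0,0,0]
  grip: 0
  force: 25

```text
time_s: 3.95
tool_pos: [0.6025, -0.3178, 0.0091]
tool_rot: [179.7, 0.1, -65.4]
force: [0.2, -0.2, 0.2]
grip_width: 0.0558
```

```bash
python3 go.py .6026 -.3173 .008 -65.5
```

```text
t 3.95 pos [ 0.6025 -0.3178  0.0091] [ 1.7974e+02  7.0000e-02 -6.5420e+01] F [ 0.2 -0.2  0.2] w 0.0558
total cm [-0.04 -0.03  0.11] twist 0.08
```

Emit:
arm_command:
  translation:
    - [0,0,-1]
    - [0,0,-2.5]
    - [0,0,-4]
    - [0,0,-4]
    - [0,0,-2.5]
    - [0,0,0]
  twist: [0,0,0,0,0,0]

```text
time_s: 4.7
tool_pos: [0.6026, -0.3173, 0.1549]
tool_rot: [179.7, 0.1, -65.4]
force: [0.8, -0.6, -1.8]
grip_width: 0.056
```

```bash
python3 go.py .5642 .1367 .14 -78.2
```

```text
t 4.7 pos [ 0.6026 -0.3173  0.1549] [ 1.7971e+02  1.2000e-01 -6.5400e+01] F [ 0.8 -0.6 -1.8] w 0.056
total cm [-42.88 -15.41   1.49] twist 12.8
```

Emit:
arm_command:
  translation:
    - [-1,-0.4,0]
    - [-2.5,-0.9,0]
    - [-4,-1.2,0]
    - [-5,-1.2,0]
    - [-5,-1.1,0]
    - [-5,-1.0,0]
    - [-5,-1,0]
    - [-4,-0.5,0]
    - [-2,-0.2,0]
    - [0,0,0]
  twist: [1,2,2,2,2,2,1.8,0,0,0]

```text
time_s: 5.95
tool_pos: [0.5642, 0.0456, 0.1391]
tool_rot: [178.3, 0.8, -78.7]
force: [0.2, -0.4, -2.1]
grip_width: 0.0559
```

```bash
python3 go.py .5642 .1367 .14 -78.2
```

```text
t 5.95 pos [0.5642 0.0456 0.1391] [178.31   0.78 -78.67] F [ 0.2 -0.4 -2.1] w 0.0559
total cm [-8.94 -1.79 -0.09] twist -0.47
```

Emit:
arm_command:
  translation:
    - [-2.5,-0.6,0]
    - [-2.5,-0.6,0]
    - [-1.5,-0.4,0]
    - [-0.5,-0.2,0]
    - [0,0,0]
    - [0,0,0]
  twist: [-0.2,-0.2,0,0,0,0]

```text
time_s: 6.7
tool_pos: [0.5666, 0.111, 0.135]
tool_rot: [177.9, 0.6, -78.9]
force: [-0.1, 1.0, -0.6]
grip_width: 0.0559
```

```bash
python3 go.py .5642 .1367 .14 -78.2
```

```text
t 6.7 pos [0.5666 0.111  0.135 ] [177.86   0.55 -78.86] F [-0.1  1.  -0.6] w 0.0559
total cm [-2.57 -0.27 -0.5 ] twist -0.66
```

Emit:
arm_command:
  translation:
    - [-1,-0.1,0]
    - [-1,-0.1,0]
    - [-0.5,-0.1,0]
    - [0,0,0]
    - [0,0,0]
  twist: [-0.3,-0.3,0,0,0]

```text
time_s: 7.32
tool_pos: [0.5646, 0.137, 0.1353]
tool_rot: [177.9, 0.6, -78.3]
force: [0.4, 0.0, -0.6]
grip_width: 0.0558
```

```bash
python3 go.py .5642 .1367 .14 -78.2
```

```text
t 7.325 pos [0.5646 0.137  0.1353] [177.89   0.55 -78.28] F [ 0.4  0.  -0.6] w 0.0558
total cm [ 0.02  0.05 -0.47] twist -0.08
```

Emit:
arm_command:
  translation:
    - [0,-0.05,1.5]
    - [0,-0.05,2]
    - [0,-0.05,2]
    - [0,-0.05,1.5]
    - [0,0,0.5]
    - [0,0,0]
  twist: [0,0,0,0,0,0]

```text
time_s: 8.07
tool_pos: [0.563, 0.1356, 0.0544]
tool_rot: [177.8, 0.5, -78.4]
force: [0.7, 0.3, -1.3]
grip_width: 0.0563
```

```bash
python3 go.py .5642 .1367 .041 -78.2
```

```text
t 8.075 pos [0.563  0.1356 0.0544] [177.76   0.51 -78.41] F [ 0.7  0.3 -1.3] w 0.0563
total cm [-0.09 -0.15  1.34] twist -0.21
```

Emit:
arm_command:
  translation:
    - [-0.1,-0.15,0.4]
    - [0,0,0.4]
    - [0,0,0]
  twist: [0,0,0]

```text
time_s: 8.45
tool_pos: [0.5652, 0.1373, 0.0474]
tool_rot: [177.9, 0.5, -78.4]
force: [-0.1, 0.5, -1.5]
grip_width: 0.0559
```

```bash
python3 go.py .5642 .1367 .041 -78.2
python3 - <<'E'
from cell import optics
import cv2,numpy as np
s=optics.read_camera("scene")["img"][150:270,270:420];t=optics.read_camera("top")["img"][150:270,165:285]
i=np.hstack([cv2.resize(a,None,fx=2.9,fy=2.9,interpolation=2) for a in(t,s)])
cv2.imwrite("pics/p6.png",(255*(i/255.)**.6).astype(np.uint8))
E
```

```text
t 8.45 pos [0.5652 0.1373 0.0474] [177.92   0.5  -78.42] F [-0.1  0.5 -1.5] w 0.0559
total cm [0.04 0.11 0.64] twist -0.22
```

View pics/p6.png

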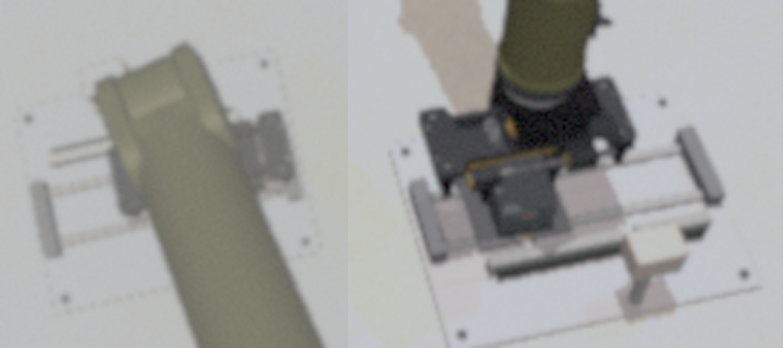

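The thick cassette (crop at (525,205)) hangs just over the pad. Lowering until it touches.

Emit:
arm_command:
  translation:
    - [0,0,0.3]
    - [0,0,0.2]
    - [0,0,0.1]
    - [0,0,0]
  twist: [0,0,0,0]

```text
time_s: 9.05
tool_pos: [0.5655, 0.1374, 0.0423]
tool_rot: [178.0, 0.5, -78.4]
force: [-0.8, -0.1, 0.8]
grip_width: 0.0557
```

```bash
python3 go.py .5642 .1367 .041 -78.2
```

```text
t 9.05 pos [0.5655 0.1374 0.0423] [178.     0.49 -78.42] F [-0.8 -0.1  0.8] w 0.0557
total cm [0.05 0.14 0.13] twist -0.22
```

Emit:
arm_command:
  translation:
    - [0,0.1,0.15]
    - [0,0,0.1]
    - [0,0,0]
  twist: [0,0,0]

```text
time_s: 9.43
tool_pos: [0.5655, 0.1374, 0.0421]
tool_rot: [178.1, 0.4, -78.4]
force: [-0.6, -0.2, -0.3]
grip_width: 0.0559
```

Emit:
arm_command:
  translation:
    - [0,0,0]
    - [0,0,0]
    - [0,0,0]
    - [0,0,0]
  twist: [0,0,0,0]
  grip: 85

```text
time_s: 9.93
tool_pos: [0.5656, 0.1375, 0.0415]
tool_rot: [178.2, 0.5, -78.4]
force: [-0.4, -0.7, 0.1]
grip_width: 0.0736
```

Emit:
arm_command:
  translation:
    - [0,0,-1]
    - [0,0,-2]
    - [0,0,-3.5]
    - [0,0,-3]
    - [0,0,-1.5]
    - [0,0,0]
  twist: [0,0,0,0,0,0]

```text
time_s: 10.68
tool_pos: [0.5695, 0.1376, 0.1569]
tool_rot: [178.2, 0.5, -78.4]
force: [0.0, 0.9, 0.1]
grip_width: 0.0741
```

```bash
python3 go.py .4431 -.2646 .15 -78.4
```

```text
t 10.675 pos [0.5695 0.1376 0.1569] [178.22   0.48 -78.39] F [0.  0.9 0.1] w 0.0741
total cm [36.86 20.48  0.69] twist 0.01
```

Emit:
arm_command:
  translation:
    - [1.5,0.8,0]
    - [3,1.7,0]
    - [4,2.2,0]
    - [4,2.2,0]
    - [4,2.2,0]
    - [4,2.2,0]
    - [4,2.2,0]
    - [4,2.2,0]
    - [2,1.2,0]
    - [0,0,0]
  twist: [0,0,0,0,0,0,0,0,0,0]
  grip: 100

```text
time_s: 11.92
tool_pos: [0.4462, -0.2147, 0.1468]
tool_rot: [176.9, 0.9, -79.0]
force: [-0.3, 0.2, -0.1]
grip_width: 0.087
```

```bash
python3 go.py .4431 -.2646 .15 -78.4
```

```text
t 11.925 pos [ 0.4462 -0.2147  0.1468] [176.87   0.87 -78.96] F [-0.3  0.2 -0.1] w 0.087
total cm [ 4.84  1.26 -0.32] twist -0.56
```

Emit:
arm_command:
  translation:
    - [1,0.3,0]
    - [1.5,0.4,0]
    - [1.5,0.4,0]
    - [0.7,0.1,0]
    - [0,0,0]
    - [0,0,0]
  twist: [-0.2,-0.2,-0.1,0,0,0]

```text
time_s: 12.68
tool_pos: [0.4443, -0.2633, 0.1454]
tool_rot: [176.8, 1.0, -78.2]
force: [0.1, 0.1, -0.8]
grip_width: 0.087
```

```bash
python3 go.py .4431 -.2646 .05 -78.4
```

```text
t 12.675 pos [ 0.4443 -0.2633  0.1454] [176.83   1.04 -78.17] F [ 0.1  0.1 -0.8] w 0.087
total cm [0.1  0.14 9.54] twist 0.23
```

Run:
```python
from fit import *
from cell import optics
T=optics.read_camera("top");S=optics.read_camera("scene")
pickle.dump((T,S),open("a.pkl","wb"))
im=[]
for c,w in((T,(165,150,120,110)),(S,(275,160,120,110))):
    i=c["img"].copy();x,y,ww,h=w
    i=cv2.resize(i[y:y+h,x:x+ww],None,fx=3.3,fy=3.3,interpolation=2);i=(255*(i/255.)**.6).astype(np.uint8)
    q=(proj(c,box(.5642,.1367,np.radians(11.8),.032,.072))-[x,y]+.5)*3.3-.5
    for k in range(4):
        a,b=q[4+k],q[4+(k+1)%4];cv2.line(i,tuple(a.round().astype(int).tolist()),tuple(b.round().astype(int).tolist()),(0,255,0),1)
    im.append(i)
cv2.imwrite("pics/p7.png",np.hstack(im))
```

```text
(no output)
```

View pics/p7.png

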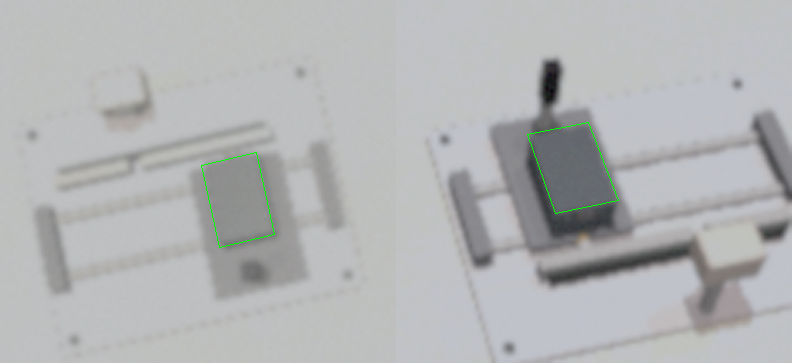

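Emit:
arm_command:
  translation:
    - [0.1,-0.1,1.5]
    - [0,-0.1,2]
    - [0,-0.1,2]
    - [0,-0.1,1.5]
    - [0,0,0.5]
    - [0,0,0]
  twist: [0.2,0,0,0,0,0]

```text
time_s: 13.52
tool_pos: [0.4435, -0.2611, 0.0649]
tool_rot: [176.8, 1.1, -78.3]
force: [0.2, -0.5, 0.1]
grip_width: 0.0869
```

```bash
python3 go.py .4431 -.2646 .005 -78.4
```

```text
t 13.525 pos [ 0.4435 -0.2611  0.0649] [176.76   1.09 -78.26] F [ 0.2 -0.5  0.1] w 0.0869
total cm [0.33 0.11 5.99] twist 0.14
```

The model outline sits on the thick cassette in both views (top crop (238,200), scene crop (573,168)), so it lies square on the pad. Continuing down to the thin one.

Emit:
arm_command:
  translation:
    - [0.3,-0.1,1]
    - [0.1,-0.1,1.5]
    - [0,0,1.2]
    - [0,0,0.5]
    - [0,0,0]
  twist: [0.1,0,0,0,0]

```text
time_s: 14.15
tool_pos: [0.4445, -0.2651, 0.0206]
tool_rot: [176.8, 1.0, -78.4]
force: [-0.5, -0.4, -0.6]
grip_width: 0.0872
```

```bash
python3 go.py .4431 -.2646 .005 -78.4
```

```text
t 14.15 pos [ 0.4445 -0.2651  0.0206] [176.83   1.02 -78.38] F [-0.5 -0.4 -0.6] w 0.0872
total cm [-0.07  0.13  1.56] twist 0.02
```

Emit:
arm_command:
  translation:
    - [0,0,0.7]
    - [0,0,0.6]
    - [0,0,0.1]
    - [0,0,0]
  twist: [0,0,0,0]

```text
time_s: 14.65
tool_pos: [0.4442, -0.2652, 0.0063]
tool_rot: [176.9, 1.0, -78.4]
force: [0.7, -0.4, -1.1]
grip_width: 0.087
```

Emit:
arm_command:
  translation:
    - [0,0,0]
    - [0,0,0]
    - [0,0,0]
    - [0,0,0]
    - [0,0,0]
    - [0,0,0]
  twist: [0,0,0,0,0,0]
  grip: 0

```text
time_s: 15.4
tool_pos: [0.4446, -0.2653, 0.0068]
tool_rot: [176.9, 0.9, -78.4]
force: [0.1, -0.2, -0.2]
grip_width: 0.0557
```

Emit:
arm_command:
  translation:
    - [0,0,-0.5]
    - [0,0,-1.5]
    - [0,0,-2.5]
    - [0,0,-3]
    - [0,0,-3]
    - [0,0,-2.5]
    - [0,0,-1]
    - [0,0,0]
  twist: [0,0,0,0,0,0,0,0]

```text
time_s: 16.4
tool_pos: [0.4528, -0.266, 0.1558]
tool_rot: [177.0, 0.8, -78.4]
force: [0.6, -0.1, -1.7]
grip_width: 0.0557
```

```bash
python3 go.py .5642 .1367 .155 -78.2
```

```text
t 16.4 pos [ 0.4528 -0.266   0.1558] [177.04   0.85 -78.35] F [ 0.6 -0.1 -1.7] w 0.0557
total cm [-37.19 -19.04   0.08] twist -0.15
```

Emit:
arm_command:
  translation:
    - [-1,-0.5,0]
    - [-2,-1,0]
    - [-2.5,-1.3,0]
    - [-2.5,-1.3,0]
    - [-2.5,-1.3,0]
    - [-2.5,-1.3,0]
    - [-2.5,-1.3,0]
    - [-2.5,-1.3,0]
    - [-2,-1,0]
    - [0,0,0]
  twist: [0,0,0,0,0,0,0,0,0,0]

```text
time_s: 17.65
tool_pos: [0.5068, -0.0322, 0.1414]
tool_rot: [176.0, 1.7, -78.1]
force: [0.2, 0.2, -2.1]
grip_width: 0.0559
```

```bash
python3 go.py .5665 .137 .155 -78.2
```

```text
t 17.65 pos [ 0.5068 -0.0322  0.1414] [175.96   1.65 -78.07] F [ 0.2  0.2 -2.1] w 0.0559
total cm [-15.32  -9.34  -1.36] twist 0.13
```

Emit:
arm_command:
  translation:
    - [-1,-0.6,-0.3]
    - [-2,-1.2,-0.3]
    - [-2.5,-1.5,-0.3]
    - [-2.5,-1.5,-0.3]
    - [-2.5,-1.5,-0.3]
    - [-2,-1.2,-0.3]
    - [-1.5,-0.9,-0.1]
    - [-0.5,-0.3,0]
    - [0,0,0]
    - [0,0,0]
  twist: [0,0,0,0,0,0,0,0,0,0]

```text
time_s: 18.9
tool_pos: [0.5645, 0.125, 0.1561]
tool_rot: [175.6, 1.5, -78.9]
force: [0.1, -0.5, -1.0]
grip_width: 0.056
```

```bash
python3 go.py .5665 .137 .1 -78.2
```

```text
t 18.9 pos [0.5645 0.125  0.1561] [175.6    1.51 -78.88] F [ 0.1 -0.5 -1. ] w 0.056
total cm [-1.14 -0.42  5.61] twist -0.68
```

Emit:
arm_command:
  translation:
    - [-0.6,-0.3,0.5]
    - [-0.5,-0.3,1.5]
    - [0,-0.15,1.5]
    - [0,-0.1,1]
    - [0,0,0.3]
    - [0,0,0]
    - [0,0,0]
  twist: [-0.3,-0.3,0,0,0,0,0]

```text
time_s: 19.77
tool_pos: [0.5662, 0.1367, 0.1033]
tool_rot: [175.5, 1.5, -78.4]
force: [0.2, -0.3, -1.5]
grip_width: 0.0556
```

```bash
python3 go.py .5665 .137 .079 -78.2
```

```text
t 19.775 pos [0.5662 0.1367 0.1033] [175.48   1.51 -78.38] F [ 0.2 -0.3 -1.5] w 0.0556
total cm [-0.02 -0.04  2.43] twist -0.18
```

Emit:
arm_command:
  translation:
    - [0,-0.1,0.7]
    - [0,-0.1,0.7]
    - [0,0,0.4]
    - [0,0,0.2]
    - [0,0,0]
    - [0,0,0]
  twist: [-0.1,0,0,0,0,0]

```text
time_s: 20.52
tool_pos: [0.5671, 0.1373, 0.0825]
tool_rot: [175.6, 1.5, -78.3]
force: [-0.3, 0.0, -1.3]
grip_width: 0.0558
```

```bash
python3 go.py .5665 .137 .079 -78.2
python3 - <<'E'
from cell import optics
import cv2,numpy as np
s=optics.read_camera("scene")["img"][150:270,270:420]
cv2.imwrite("pics/p8.png",(255*(cv2.resize(s,None,fx=5,fy=5,interpolation=2)/255.)**.6).astype(np.uint8))
E
```

```text
t 20.525 pos [0.5671 0.1373 0.0825] [175.56   1.5  -78.29] F [-0.3  0.  -1.3] w 0.0558
total cm [0.02 0.06 0.35] twist -0.09
```

View pics/p8.png

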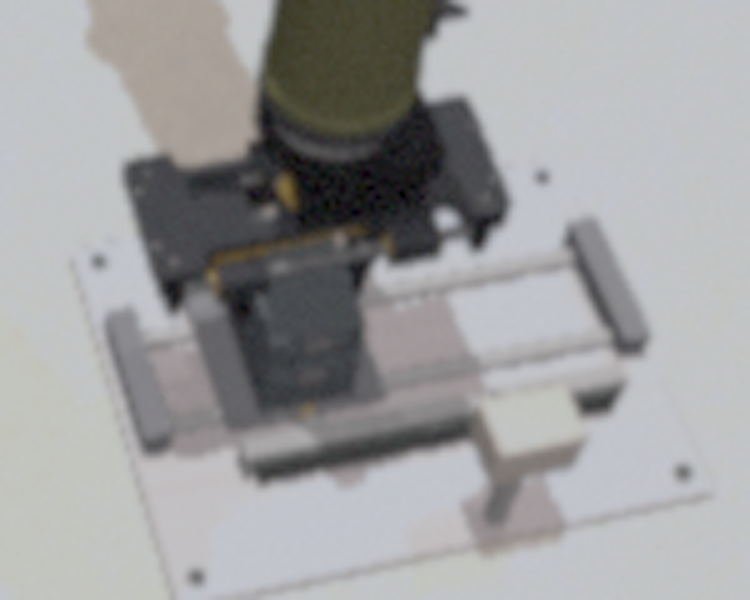

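The thin cassette is flush over the thick one (front faces together near (310,360)). Lowering the last 3 mm, then releasing.

Emit:
arm_command:
  translation:
    - [0,0,0.15]
    - [0,0.05,0.15]
    - [0,0,0.1]
    - [0,0,0]
  twist: [0,0,0,0]

```text
time_s: 21.08
tool_pos: [0.5669, 0.1373, 0.0798]
tool_rot: [175.7, 1.5, -78.3]
force: [-1.2, -1.0, 1.1]
grip_width: 0.0558
```

```bash
python3 go.py .5665 .137 .079 -78.2
```

```text
t 21.075 pos [0.5669 0.1373 0.0798] [175.66   1.48 -78.29] F [-1.2 -1.   1.1] w 0.0558
total cm [0.03 0.05 0.08] twist -0.09
```

Emit:
arm_command:
  translation:
    - [0,0,0.1]
    - [0,0,0]
  twist: [0,0]

```text
time_s: 21.32
tool_pos: [0.5671, 0.1374, 0.0797]
tool_rot: [175.7, 1.5, -78.3]
force: [-0.7, -0.5, 1.8]
grip_width: 0.056
```

Emit:
arm_command:
  translation:
    - [0,0,0]
    - [0,0,0]
    - [0,0,0]
    - [0,0,0]
  twist: [0,0,0,0]
  grip: 88

```text
time_s: 21.82
tool_pos: [0.567, 0.1374, 0.0786]
tool_rot: [175.7, 1.5, -78.3]
force: [-0.6, 0.4, -1.0]
grip_width: 0.0759
```

Emit:
arm_command:
  translation:
    - [0,0.05,-0.8]
    - [0,0.1,-1.5]
    - [0,0.15,-2.5]
    - [0,0.15,-2.5]
    - [0,0,-1.5]
    - [0,0,0]
  twist: [0,0,0,0,0,0]

```text
time_s: 22.58
tool_pos: [0.5706, 0.1359, 0.1738]
tool_rot: [175.9, 1.5, -78.3]
force: [-0.4, -0.0, -0.8]
grip_width: 0.0764
```

```bash
python3 go.py .4914 .1214 .17 -78.2
```

```text
t 22.575 pos [0.5706 0.1359 0.1738] [175.89   1.49 -78.27] F [-0.4 -0.  -0.8] w 0.0764
total cm [-0.19  8.05  0.38] twist -0.07
```

Emit:
arm_command:
  translation:
    - [0,1,0]
    - [0,1.7,0]
    - [0,2,0]
    - [0,1.7,0]
    - [0,1,0]
    - [0,0.4,0]
    - [0,0,0]
    - [0,0,0]
  twist: [0,0,0,0,0,0,0,0]
  grip: 70

```text
time_s: 23.58
tool_pos: [0.4865, 0.1183, 0.174]
tool_rot: [175.3, 1.5, -78.3]
force: [-0.0, -1.0, 0.2]
grip_width: 0.0613
```

```bash
python3 go.py .4908 .1214 .078 -78.2
python3 - <<'E'
from fit import *
from cell import optics
im=[]
for n,w in(("top",(165,150,120,110)),("scene",(275,150,120,110))):
    c=optics.read_camera(n);i=c["img"].copy();x,y,ww,h=w
    i=cv2.resize(i[y:y+h,x:x+ww],None,fx=3.3,fy=3.3,interpolation=2);i=(255*(i/255.)**.6).astype(np.uint8)
    for z0,z1,col in((.032,.072,(0,255,0)),(.072,.1,(0,255,255))):
        q=(proj(c,box(.5650,.1370,np.radians(11.8),z0,z1))-[x,y]+.5)*3.3-.5
        cv2.polylines(i,[q[4:].round().astype(np.int32)],True,col,1)
    im.append(i)
cv2.imwrite("pics/p9.png",np.hstack(im))
E
```

```text
t 23.575 pos [0.4865 0.1183 0.174 ] [175.29   1.52 -78.27] F [-0.  -1.   0.2] w 0.0613
total cm [-0.22 -0.48  9.6 ] twist -0.07
```

View pics/p9.png

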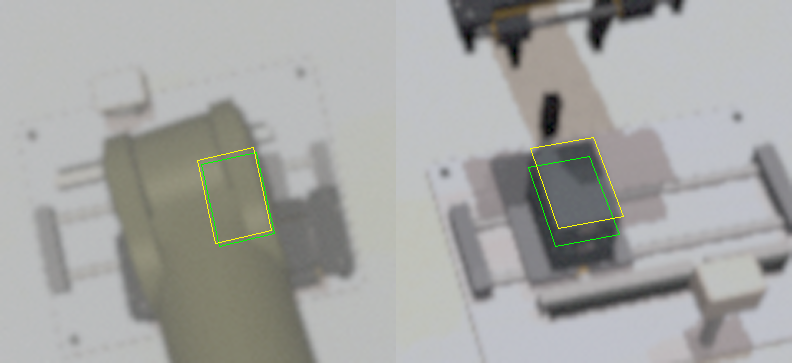

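Both outlines coincide with the stack (scene crop (575,185)). The handle is at crop (550,110), between the finger directions. Descending on it in two stages.

Emit:
arm_command:
  translation:
    - [0,-0.4,0.5]
    - [0,-0.3,1.2]
    - [0,-0.2,1.5]
    - [0,-0.1,1]
    - [0,0,0.3]
    - [0,0,0]
    - [0,0,0]
  twist: [0,0,0,0,0,0,0]

```text
time_s: 24.55
tool_pos: [0.4926, 0.1211, 0.1239]
tool_rot: [175.2, 1.6, -78.3]
force: [-0.0, 0.0, 0.0]
grip_width: 0.0612
```

```bash
python3 go.py .4908 .1214 .078 -78.2
```

```text
t 24.55 pos [0.4926 0.1211 0.1239] [175.16   1.57 -78.27] F [-0.  0.  0.] w 0.0612
total cm [-0.07  0.17  4.59] twist -0.07
```

Emit:
arm_command:
  translation:
    - [0,-0.1,1]
    - [0,-0.1,1.4]
    - [0,0,1.2]
    - [0,0,0.6]
    - [0,0,0.2]
    - [0,0,0]
    - [0,0,0]
  twist: [0,0,0,0,0,0,0]

```text
time_s: 25.42
tool_pos: [0.4907, 0.122, 0.0771]
tool_rot: [175.2, 1.6, -78.3]
force: [0.7, -0.1, -0.2]
grip_width: 0.0608
```

```bash
python3 go.py .4908 .1214 .078 -78.2;  python3 - <<'E'
from cell import optics
import cv2,numpy as np
s=optics.read_camera("scene")["img"][130:250,270:420]
cv2.imwrite("pics/p10.png",(255*(cv2.resize(s,None,fx=5,fy=5,interpolation=2)/255.)**.6).astype(np.uint8))
E
```

```text
t 25.425 pos [0.4907 0.122  0.0771] [175.2    1.56 -78.27] F [ 0.7 -0.1 -0.2] w 0.0608
total cm [ 0.06  0.01 -0.09] twist -0.07
```

View pics/p10.png

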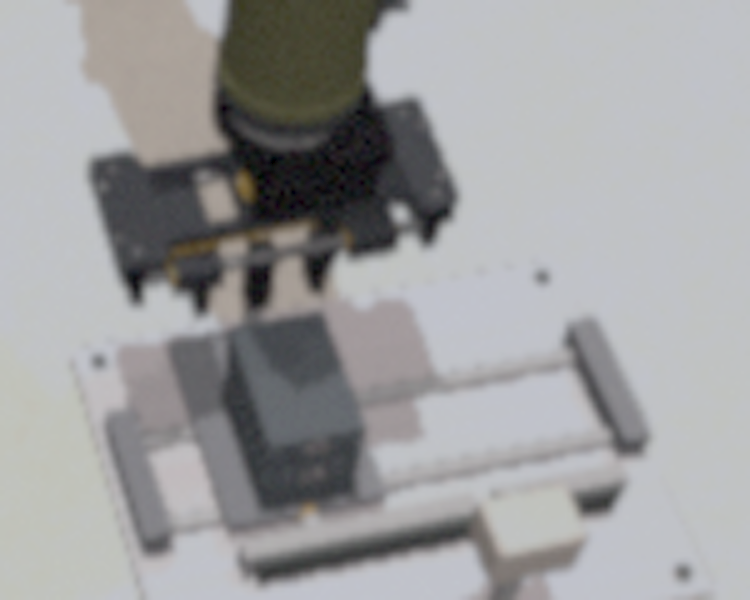

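The handle (258,275) stands between the two fingers at (200,285) and (318,270), and the stack looks square. Gripping.

Emit:
arm_command:
  translation:
    - [0,0,0]
    - [0,0,0]
    - [0,0,0]
    - [0,0,0]
    - [0,0,0]
    - [0,0,0]
    - [0,0,0]
    - [0,0,0]
  twist: [0,0,0,0,0,0,0,0]
  grip: 0
  force: 30

```text
time_s: 26.48
tool_pos: [0.4913, 0.1222, 0.0778]
tool_rot: [175.3, 1.5, -78.2]
force: [-0.3, 2.1, 1.1]
grip_width: 0.0167
```

```bash
python3 go.py .4908 .1214 .078 -78.2
```

```text
t 26.475 pos [0.4913 0.1222 0.0778] [175.3    1.47 -78.16] F [-0.3  2.1  1.1] w 0.0167
total cm [ 0.07  0.06 -0.02] twist 0.04
```

Emit:
arm_command:
  translation:
    - [-0.2,0,0]
    - [-0.4,0,0]
    - [-0.6,0,0]
    - [-0.7,0,0]
    - [-0.7,0,0]
    - [-0.7,0,0]
    - [-0.7,0,0]
    - [-0.6,0,0]
    - [-0.4,0,0]
    - [-0.2,0,0]
  twist: [0,0,0,0,0,0,0,0,0,0]

```text
time_s: 27.72
tool_pos: [0.487, 0.1421, 0.0777]
tool_rot: [175.0, -0.6, -79.3]
force: [-0.1, -4.7, 0.6]
grip_width: 0.0159
```

```bash
cat >> go.py <<'E'
print("s along rails mm",round(1000*float((p[:2]-[.4913,.1222])@[-.2045,.979]),1),"lateral",round(1000*float((p[:2]-[.4913,.1222])@[.979,.2045]),1),"F along",round(float(o["force"][:2]@[-.2045,.979]),1))
E
python3 go.py .4914 .1222 .078 -78.2
```

```text
t 27.725 pos [0.487  0.1421 0.0777] [175.01  -0.62 -79.33] F [-0.1 -4.7  0.6] w 0.0159
total cm [ 2.04 -0.06 -0.03] twist -1.13
s along rails mm 20.4 lateral -0.1 F along -4.6
```

Emit:
arm_command:
  translation:
    - [-0.5,0,0]
    - [-0.8,0,0]
    - [-0.9,0,0]
    - [-0.9,0,0]
    - [-0.9,0,0]
    - [-0.9,0,0]
    - [-0.8,0,0]
    - [-0.6,0,0]
    - [-0.4,0,0]
  twist: [-0.2,-0.2,-0.2,-0.2,-0.2,-0.2,-0.2,0,0]

```text
time_s: 28.85
tool_pos: [0.4779, 0.1835, 0.0776]
tool_rot: [174.3, -1.7, -79.7]
force: [-0.7, -8.3, 3.2]
grip_width: 0.0166
```

```bash
python3 go.py .4914 .1222 .078 -78.2
```

```text
t 28.85 pos [0.4779 0.1835 0.0776] [174.34  -1.71 -79.66] F [-0.7 -8.3  3.2] w 0.0166
total cm [ 6.27 -0.23 -0.04] twist -1.46
s along rails mm 62.7 lateral -0.6 F along -8.0
```

Emit:
arm_command:
  translation:
    - [-0.6,0,0]
    - [-0.6,0,0]
    - [-0.6,0,0]
    - [-0.6,0,0]
    - [-0.5,0,0]
  twist: [-0.2,-0.2,-0.2,0,0]

```text
time_s: 29.48
tool_pos: [0.4743, 0.1992, 0.0776]
tool_rot: [173.9, -2.3, -80.1]
force: [0.0, -7.2, 4.1]
grip_width: 0.0169
```

```bash
python3 go.py .4914 .1222 .078 -78.2
```

```text
t 29.475 pos [0.4743 0.1992 0.0776] [173.91  -2.27 -80.06] F [ 0.  -7.2  4.1] w 0.0169
total cm [ 7.88 -0.36 -0.04] twist -1.86
s along rails mm 78.9 lateral -0.9 F along -7.0
```

Emit:
arm_command:
  translation:
    - [-0.5,-0.03,0]
    - [-0.5,-0.03,0]
    - [-0.5,-0.03,0]
  twist: [-0.3,-0.3,-0.2]

```text
time_s: 29.85
tool_pos: [0.4724, 0.2068, 0.0775]
tool_rot: [173.5, -2.5, -79.8]
force: [-1.7, -8.2, 5.0]
grip_width: 0.0168
```

```bash
python3 go.py .4914 .1222 .078 -78.2
```

```text
t 29.85 pos [0.4724 0.2068 0.0775] [173.5   -2.54 -79.81] F [-1.7 -8.2  5. ] w 0.0168
total cm [ 8.67 -0.38 -0.05] twist -1.61
s along rails mm 86.7 lateral -1.2 F along -7.7
```

Emit:
arm_command:
  translation:
    - [-0.45,-0.03,0]
    - [-0.45,-0.03,0]
  twist: [-0.3,-0.3]

```text
time_s: 30.1
tool_pos: [0.4712, 0.2114, 0.0775]
tool_rot: [173.2, -2.7, -79.6]
force: [-1.9, -6.8, 5.2]
grip_width: 0.0166
```

```bash
python3 go.py .4914 .1222 .078 -78.2
```

```text
t 30.1 pos [0.4712 0.2114 0.0775] [173.23  -2.67 -79.59] F [-1.9 -6.8  5.2] w 0.0166
total cm [ 9.14 -0.37 -0.05] twist -1.39
s along rails mm 91.4 lateral -1.4 F along -6.3
```

Emit:
arm_command:
  translation:
    - [-0.4,-0.03,0]
  twist: [-0.2]

```text
time_s: 30.22
tool_pos: [0.4704, 0.215, 0.0775]
tool_rot: [173.1, -2.6, -79.5]
force: [-2.3, -3.6, 2.8]
grip_width: 0.0168
```

Emit:
arm_command:
  translation:
    - [-0.4,-0.03,0]
  twist: [-0.2]

```text
time_s: 30.35
tool_pos: [0.4694, 0.2196, 0.0775]
tool_rot: [173.1, -2.5, -79.4]
force: [-3.0, -4.5, 3.1]
grip_width: 0.0173
```

```bash
python3 go.py .4914 .1222 .078 -78.2
```

```text
t 30.35 pos [0.4694 0.2196 0.0775] [173.07  -2.47 -79.44] F [-3.  -4.5  3.1] w 0.0173
total cm [ 9.98 -0.37 -0.05] twist -1.24
s along rails mm 99.8 lateral -1.5 F along -3.8
```

Emit:
arm_command:
  translation:
    - [0,0,0]
    - [0,0,0]
  twist: [0,0]

```text
time_s: 30.6
tool_pos: [0.4694, 0.2199, 0.0775]
tool_rot: [173.1, -2.4, -79.5]
force: [-1.9, -3.5, 2.9]
grip_width: 0.0168
```

```bash
python3 go.py .4914 .1222 .078 -78.2
python3 - <<'E'
from fit import *
from cell import optics
S=optics.read_camera("scene");i=S["img"][120:240,290:440]
cv2.imwrite("pics/p11.png",(255*(cv2.resize(i,None,fx=5,fy=5,interpolation=2)/255.)**.6).astype(np.uint8))
E
```

```text
t 30.6 pos [0.4694 0.2199 0.0775] [173.06  -2.41 -79.49] F [-1.9 -3.5  2.9] w 0.0168
total cm [10.01 -0.38 -0.05] twist -1.29
s along rails mm 100.1 lateral -1.5 F along -3.0
```

View pics/p11.png

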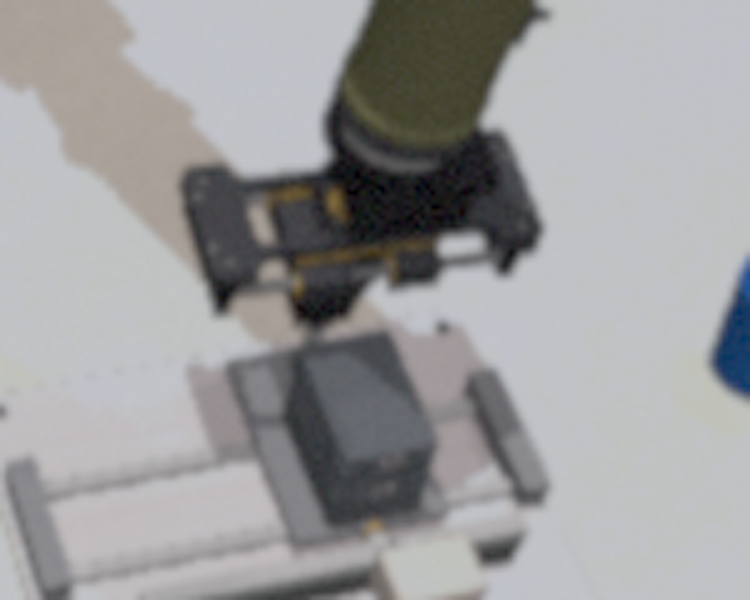

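Emit:
arm_command:
  translation:
    - [-0.35,-0.03,0]
  twist: [-0.1]

```text
time_s: 30.78
tool_pos: [0.4691, 0.2205, 0.0775]
tool_rot: [173.0, -2.7, -79.4]
force: [-3.3, -12.6, 8.0]
grip_width: 0.0174
```

Emit:
arm_command:
  translation:
    - [-0.4,-0.03,0]
  twist: [-0.1]

```text
time_s: 30.9
tool_pos: [0.4689, 0.2207, 0.0775]
tool_rot: [172.8, -3.0, -79.4]
force: [-3.0, -11.2, 7.6]
grip_width: 0.0176
```

```bash
python3 go.py .4914 .1222 .078 -78.2
```

```text
t 30.9 pos [0.4689 0.2207 0.0775] [172.83  -2.97 -79.44] F [ -3.  -11.2   7.6] w 0.0176
total cm [10.1  -0.4  -0.05] twist -1.24
s along rails mm 101.0 lateral -1.7 F along -10.4
```

The carriage resists with 11–12 N and barely moves, where 7 N kept it sliding before, so the ball is seated. Relaxing the push now.

Emit:
arm_command:
  translation:
    - [0.15,0.05,0]
    - [0,0,0]
    - [0,0,0]
    - [0,0,0]
    - [0,0,0]
  twist: [0,0,0,0,0]

```text
time_s: 31.52
tool_pos: [0.4691, 0.2197, 0.0775]
tool_rot: [172.9, -2.9, -79.4]
force: [-1.0, -2.8, 1.4]
grip_width: 0.0171
```

```bash
python3 go.py .4914 .1222 .078 -78.2
python3 - <<'E'
from fit import *
from cell import optics,telemetry
import time
im=[];q0=np.array([.5648,.137]);d=np.array([-.2045,.979])*.0995
for n,w in(("top",(150,150,120,110)),("scene",(300,140,120,110))):
    c=optics.read_camera(n);i=c["img"].copy();x,y,ww,h=w
    i=cv2.resize(i[y:y+h,x:x+ww],None,fx=3.3,fy=3.3,interpolation=2);i=(255*(i/255.)**.6).astype(np.uint8)
    p=q0+d
    for z0,z1,col in((.028,.032,(255,0,255)),(.072,.1,(0,255,255))):
        q=(proj(c,box(*p,np.radians(11.8),z0,z1))-[x,y]+.5)*3.3-.5
        cv2.polylines(i,[q[4:].round().astype(np.int32)],True,col,1)
    im.append(i)
cv2.imwrite("pics/p12.png",np.hstack(im))
print(telemetry.get_obs()["joint_velocities"].round(2))
E
```

```text
t 31.525 pos [0.4691 0.2197 0.0775] [172.88  -2.89 -79.44] F [-1.  -2.8  1.4] w 0.0171
total cm [10.   -0.4  -0.05] twist -1.24
s along rails mm 100.0 lateral -1.7 F along -2.6
[ 0.01 -0.    0.02  0.04  0.11  0.03  0.02]
```

View pics/p12.png

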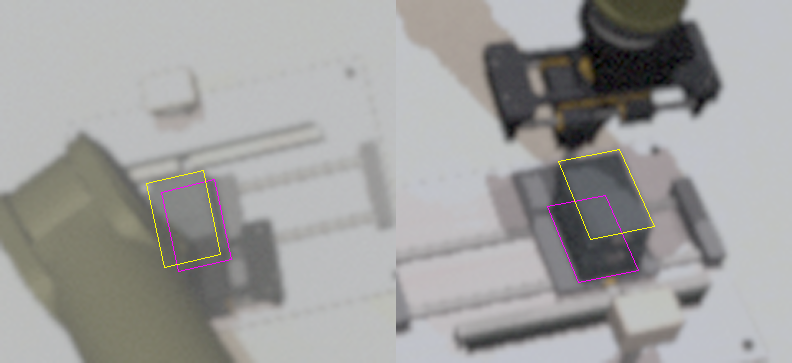

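Yellow and magenta outlines show the stack (scene crop (605,195)) square on the carriage. In the top crop the notch gap (180,162) lines up with the carriage's middle. The arm is at rest, so I'm handing in.

```bash
python3 -c "
from cell import env,telemetry
print(env.sign_off());o=telemetry.get_obs();print(o['time_s'],o['tool_pos'],o['force'],o['grip_width'])"
```

```text
the job is handed in; nothing more can be done
None
the job is handed in; nothing more can be done
```

I stacked both cassettes on the pad, thick then thin, and let go of each. I then moved the carriage by its handle about 100 mm into the detent and handed the job in at about 31.5 s, still gripping the handle. Sign-off reports no verdict.

**Last checks:**
- **Detent:** the push force fell from about 7 N to 4 N as the carriage jumped forward. A further push of 11–12 N then barely moved it, so I took the ball as seated. I could not read the ball joint itself.
- **Position:** I put the carriage at about 0.129 m, and the first picture put the notch at about 0.126 m. That gap is within the error of the measurement. The notch was too small in the pictures to check the ball by eye.
- **Stack:** the model outlines matched the stack on the pad in the scene camera; in the top view the arm hid part of it.
- **Grip:** about 17 mm opening on the 16 mm handle at a 30 N setting, with about 3 N of push left on the arm.
- **Bystanders:** I kept clear of the cup, beaker and jar throughout, but took no final picture of the cup or the jar.

**One thing off:** the tool tilted gradually on the long moves, ending about 7–8° from vertical, and the moves gave no way to correct it. In the pictures the cassettes still settled flat.

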